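Find the loose bolt and hold its cap open

ROBOT

A 6-joint arm with a two-finger parallel gripper is mounted at the origin on the work surface; the furniture and walls round the work are solid. World frame = base frame: x ahead of the robot, y to its left, z up, the work surface at z = 0. Lengths are in mm, angles in rad, forces in N, time in s.
With the tool pointing down it reaches from about 350 to 975 mm from the base axis. Payload 7.1 kg.
Tool frame: the origin (TCP) lies at the centre of the arm's flange, where the gripper is bolted on; the fingertips stand 182 mm ahead of it and the grasp point (between the pads) lies 163 mm ahead of it; z points along the fingers, y is the line along which they close (so a half turn about z gives the same grasp; the last joint's range is limited). The gripper opens to 88 mm and grips with 3 to 60 N. Pads are 20 mm wide; open, the fingers measure 115 mm over their backs; the gripper's body (75 mm by 178 mm) begins 61 mm behind the grasp point.
Start: joints at [1.145, 0.423, 1.63, -0, 1.089, -0.019], TCP at [247.263, 573.992, 404.675] pointing down, gripper open.
Joint ranges: [-3, 3], [-0.9, 2.11], [0.09, 2.58], [-1.31, 4.45], [0.11, 2.69], [-2.54, 2.54]. Speed limits (rad/s): [2.39, 2.39, 3.01, 3.14, 3.14, 3.14].

INTERFACE

Orientations are given as a rotation vector (axis times angle).
In Python, from workcell import readout, get_image, ctrl gives the robot as it stands.
- The arm moves only by the tool step_arm, never from a script. Its argument "targets" is a list that holds one entry, the list of rows, each a list of 7 numbers: the shift along the world's x, y, z as a fraction of full scale, then the turn, a rotation vector about the world's x, y, z as a fraction of full scale, then the opening, from 0 (shut) to 1 (fully open). In form: [[[dx, dy, dz, wx, wy, wz, claw], ...]]. A call has exactly 5 rows; each row shifts and turns the commanded pose from where the row before left it; what a row does not reach is not made up. Full scale, the value 1, is 0.05 m for a shift and 4 degrees for a turn. A row lasts 1/8 s, in which the tool goes at most 62.5 mm and 10.7 degrees, less where a joint would pass 70% of its speed; a pose out of reach is approached as far as the arm can. A call with a number of a shift or a turn outside -1 to 1 is refused whole. A call with a gripper value outside its range is refused whole. The fingers move at their own pace and stop on an object; the grip force is fixed at half the most. Time passes only in rows, so rows that do not move let the fingers close, or fill a call up. It gives the time, the measured TCP pose, the force, the opening and the grip force at its end, in the units of the state.
- readout.get_obs(): the state, without advancing time (a new reading comes with each control period).
- get_image(name): name is "scene" or "top" or "wrist"; returns a dict with "pixels" (400x640x3 uint8, red, green, blue), "intrinsics" (3x3 intrinsics, pixels), "extrinsics" (4x4, takes a point from world to camera coordinates). Camera axes: x right, y down, z forward; pixel columns grow to the right and rows downward; lengths in mm; the calibration is good to about 2 mm. A picture is of the moment at which its call begins. There is no depth.
- ctrl.close_job(): hands the job in; it is judged then, once.
The state is a dict: "t": time; "qpos": joint angles; "qvel": joint speeds; "joint_torque": joint torques, N m; "ee_pos": TCP position; "orientation": TCP orientation; "ft_force": force on the tool from outside, world axes, zero at the start; "moment": the same for the moment, N m; "width": finger opening in mm; "grasp_force": force on a finger pad.
Only numpy, scipy, OpenCV 4.12 (cv2) and the standard library are available. Lean on these libraries where they do the work, as an engineer would, in place of code of your own. Each camera call takes 0.05 s, during which the arm holds its last target. There are 200 camera calls.

TASK

One of the three hex bolts on the grey block is loose: tap the bolt heads from above, one after another, until you find the one that gives, and push it down so that it stays visibly sunk. Then grip the upright tab of the cap behind that same bolt, swing the cap open to about 45 degrees or more for inspection, and finish while holding it open in the gripper. Keep the caps of the other bolts shut, open none before its bolt has been found loose, and leave the things around the block where they are.

Things in the scene. Friction and masses are not known exactly. Their poses are not given: they have to be found in the camera images.
- block: Grey bolt block fixed to the table: flange 144x270x8 mm, body 130x250 mm, top face 30 mm up. Origin: centre of its underside; x from bolts to hinges (away from the robot), y left along the row. Three equal stations at y = +78, 0, -78 mm, each a hex bolt (x = -45 mm) with a capped pocket behind it. One bolt, a different one each time, is loose.
- bolt_left_top (a point): Centre of the top of the left-hand (+y of the block) bolt's steel hex head (22 mm across flats, 14 mm thick), at first 58 mm above the table; all heads start at the same height, 10 mm above their washers. A tight bolt does not move. The loose one slides down up to 7 mm under a push of about 3 N and stays down.
- bolt_left (a joint): How far the left-hand (+y of the block) bolt has been pushed down, m: 0 at the start, 0.007 fully down (loose bolt only; a tight one stays under 0.001).
- cap_left_angle (a joint): Opening angle of the left-hand (+y of the block) cap, rad: 0 shut and level, stop at 1.2. It falls shut by itself from any angle when let go.
- cap_left: The left-hand (+y of the block) aluminium cap, 76 x 52 x 5 mm, 0.12 kg. Origin on its hinge axis (the block's y) at the middle of its rear edge, 54.5 mm above the table; x away from the robot when shut, z out of its upper face. Its front edge swings up and away from the robot. An upright tab stands on its front end.
- tab_left_grip (a point): Where to pinch the left-hand (+y of the block) cap's tab: 60 mm in front of the hinge axis and 24.5 mm above it when shut (79 mm above the table). The tab is 12 mm thick along the block's y (the faces to pinch), 20 mm wide along x, 32 mm high with a round top 10 mm above this point; the cap's face is 22 mm below it.
- bolt_middle_top (a point): Centre of the top of the middle bolt's steel hex head (22 mm across flats, 14 mm thick), at first 58 mm above the table; all heads start at the same height, 10 mm above their washers. A tight bolt does not move. The loose one slides down up to 7 mm under a push of about 3 N and stays down.
- bolt_middle (a joint): How far the middle bolt has been pushed down, m: 0 at the start, 0.007 fully down (loose bolt only; a tight one stays under 0.001).
- cap_middle_angle (a joint): Opening angle of the middle cap, rad: 0 shut and level, stop at 1.2. It falls shut by itself from any angle when let go.
- cap_middle: The middle aluminium cap, 76 x 52 x 5 mm, 0.12 kg. Origin on its hinge axis (the block's y) at the middle of its rear edge, 54.5 mm above the table; x away from the robot when shut, z out of its upper face. Its front edge swings up and away from the robot. An upright tab stands on its front end.
- tab_middle_grip (a point): Where to pinch the middle cap's tab: 60 mm in front of the hinge axis and 24.5 mm above it when shut (79 mm above the table). The tab is 12 mm thick along the block's y (the faces to pinch), 20 mm wide along x, 32 mm high with a round top 10 mm above this point; the cap's face is 22 mm below it.
- bolt_right_top (a point): Centre of the top of the right-hand (-y of the block) bolt's steel hex head (22 mm across flats, 14 mm thick), at first 58 mm above the table; all heads start at the same height, 10 mm above their washers. A tight bolt does not move. The loose one slides down up to 7 mm under a push of about 3 N and stays down.
- bolt_right (a joint): How far the right-hand (-y of the block) bolt has been pushed down, m: 0 at the start, 0.007 fully down (loose bolt only; a tight one stays under 0.001).
- cap_right_angle (a joint): Opening angle of the right-hand (-y of the block) cap, rad: 0 shut and level, stop at 1.2. It falls shut by itself from any angle when let go.
- cap_right: The right-hand (-y of the block) aluminium cap, 76 x 52 x 5 mm, 0.12 kg. Origin on its hinge axis (the block's y) at the middle of its rear edge, 54.5 mm above the table; x away from the robot when shut, z out of its upper face. Its front edge swings up and away from the robot. An upright tab stands on its front end.
- tab_right_grip (a point): Where to pinch the right-hand (-y of the block) cap's tab: 60 mm in front of the hinge axis and 24.5 mm above it when shut (79 mm above the table). The tab is 12 mm thick along the block's y (the faces to pinch), 20 mm wide along x, 32 mm high with a round top 10 mm above this point; the cap's face is 22 mm below it.
- short_bush: Dark steel bush standing upright, 42 mm across, 50 mm high; bystander. Origin under its centre.
- filter: White filter bowl with black cap, 59 mm across, 114 mm high; bystander. Origin under its centre.
- blue_box: Small blue carton, 56 x 76 x 62 mm; bystander. Origin under its centre.

How it is judged (in metres and radians):
On the way:
1. the loose bolt has been found and pushed down by more than 4 mm, all caps still shut (value of joint any of bolt_left, bolt_middle, bolt_right above 0.004 m and value of joint each of cap_left_angle, cap_middle_angle, cap_right_angle below 0.1 rad), for 0.2 s.
At the end, for the whole second after the job is handed in: The loose bolt is down by more than 4 mm; the cap behind it is open by more than 0.6 rad (34 degrees) with the fingers pressing on it (over 0.5 N), held so for the last second; the other two caps are shut (under 0.1 rad) (((value of joint bolt_left above 0.004 m and value of joint cap_left_angle above 0.6 rad and contact force between the fingers and cap_left above 0.5 N and value of joint each of cap_middle_angle, cap_right_angle below 0.1 rad) or (value of joint bolt_middle above 0.004 m and value of joint cap_middle_angle above 0.6 rad and contact force between the fingers and cap_middle above 0.5 N and value of joint each of cap_left_angle, cap_right_angle below 0.1 rad) or (value of joint bolt_right above 0.004 m and value of joint cap_right_angle above 0.6 rad and contact force between the fingers and cap_right above 0.5 N and value of joint each of cap_left_angle, cap_middle_angle below 0.1 rad))); the arm keeps its last pose, push and grip.
It fails at once if a cap is opened (over 0.15 rad) whose bolt has not been found loose and pushed down ((value of joint cap_left_angle above 0.15 rad and value of joint bolt_left below 0.003 m) or (value of joint cap_middle_angle above 0.15 rad and value of joint bolt_middle below 0.003 m) or (value of joint cap_right_angle above 0.15 rad and value of joint bolt_right below 0.003 m)).
It fails at once if a thing beside the block is moved by more than 30 mm (distance of any of short_bush, filter, blue_box from where it was at the start of the episode above 0.03 m).
It also fails if it takes over 45 s, if anything falls off the work surface, if the arm or the gripper's body presses on something with over 40 N, if the wrist force passes 120 N, or if a joint passes its speed limit or range.

## Working session

There is one attempt and no reset: what is moved stays moved. The work goes in short steps, Python scripts to look and compute and a tool call to move; the robot and the scene stay as the last step left them, time stands still between calls to the robot, and variables do not carry over. Pictures are saved under pics/ and viewed, at most 10 in all, crops included, and the job is handed in when it is done.

Besides the shell and the picture viewer there is one more tool, called after "Emit:" as name([rows], argument=value, ...), one row to a line, values as JSON. step_arm: Moves the arm, as the interface text tells. Shift numbers are shares of 0.05 m and turn numbers shares of 4 degrees, none past 1 either way. Its arguments: {"type":"object","properties":{"targets":{"type":"array"}},"required":["targets"]}

```bash
mkdir -p pics; python3 - <<'E'
from workcell import readout,get_image,ctrl
import cv2,numpy as np,pickle
o=readout.get_obs();print({k:np.round(v,3) for k,v in o.items()})
d={n:get_image(n) for n in("scene","top")}
pickle.dump(d,open('v0.pkl','wb'))
for n in d:
  cv2.imwrite(f'pics/{n}0.png',d[n]["pixels"][...,::-1]);print(n,np.round(d[n]["intrinsics"],1).tolist(),np.round(d[n]["extrinsics"],3).tolist())
E
```

```text
{'t': np.float64(0.0), 'qpos': array([ 1.145,  0.424,  1.631,  0.   ,  1.089, -0.019]), 'qvel': array([-0.001, -0.002, -0.001, -0.   , -0.001,  0.   ]), 'joint_torque': array([-3.0000e-03, -5.4464e+01, -2.7365e+01,  6.4000e-02,  2.3000e-02,
       -0.0000e+00]), 'ee_pos': array([247.159, 573.747, 403.915]), 'orientation': array([-6.350e-01, -3.076e+00,  2.000e-03]), 'ft_force': array([-1.035, -0.034, -0.167]), 'moment': array([-0.025, -0.019, -0.009]), 'grasp_force': np.float64(0.0), 'width': np.float64(87.643)}
scene [[412.4, 0.0, 318.2], [0.0, 412.4, 201.0], [0.0, 0.0, 1.0]] [[0.805, -0.593, 0.009, -335.772], [-0.338, -0.471, -0.815, 244.242], [0.488, 0.653, -0.579, 698.502], [0.0, 0.0, 0.0, 1.0]]
top [[398.1, 0.0, 320.1], [0.0, 398.1, 202.5], [0.0, 0.0, 1.0]] [[-0.025, -0.999, 0.023, 43.026], [-0.995, 0.022, -0.1, 458.28], [0.099, -0.026, -0.995, 1016.32], [0.0, 0.0, 0.0, 1.0]]
```

View pics/top0.png

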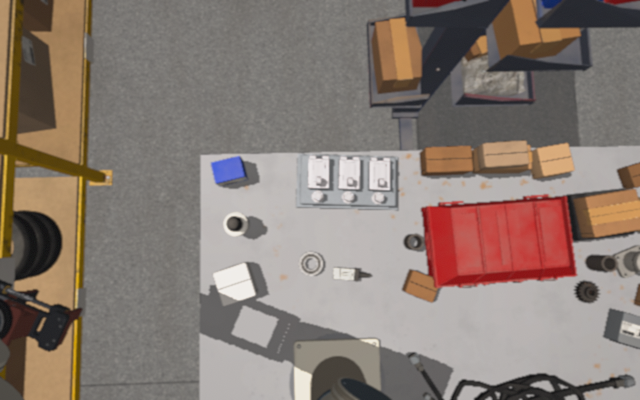

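View pics/scene0.png

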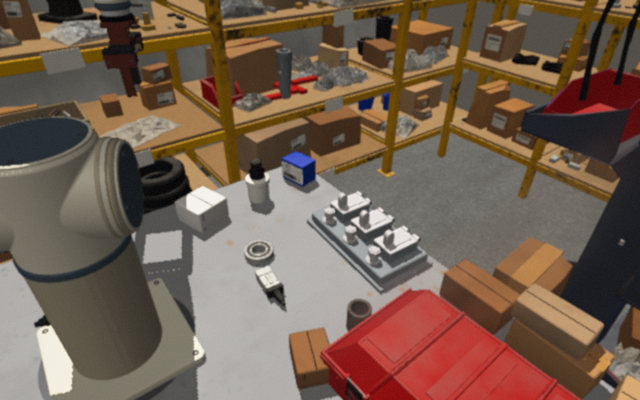

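The top view shows the block at about (348,181). The bolt heads are at about (318,197), (348,198) and (378,199), with the tabs near (319,182), (349,183) and (379,184). The blue box is at (229,171), the filter at (235,224) and the bush at (413,242). The scene view shows the bolts at about (330,215), (350,234) and (373,255). I'll triangulate roughly from these, then refine with the wrist camera.

```bash
cat > h.py <<'E'
import numpy as np,cv2
def ray(d,p):
    K,E=d["intrinsics"],d["extrinsics"];R,t=E[:3,:3],E[:3,3]
    v=R.T@np.linalg.inv(K)@np.array([p[0],p[1],1.]);return -R.T@t,v/np.linalg.norm(v)
def onz(d,p,z):
    c,v=ray(d,p);return c+v*(z-c[2])/v[2]
def tri(rs):
    A=sum(np.eye(3)-np.outer(v,v) for c,v in rs);b=sum((np.eye(3)-np.outer(v,v))@c for c,v in rs)
    x=np.linalg.solve(A,b);return x,[np.linalg.norm(np.cross(x-c,v)) for c,v in rs]
def proj(d,X):
    E=d["extrinsics"];p=d["intrinsics"]@(E[:3,:3]@X+E[:3,3]);return p[:2]/p[2]
E
python3 - <<'E'
import pickle;from h import *
d=pickle.load(open('v0.pkl','rb'))
for a,b in zip([(318,197),(348,198),(378,199)],[(330,212),(350,232),(373,252)]):
    print(onz(d["top"],a,58).round(),[np.round(q,1) for q in tri([ray(d["top"],a),ray(d["scene"],b)])])
for n,p in dict(blue=(229,171),filt=(235,224),bush=(413,242),corner1=(297,207),corner2=(397,208)).items(): print(n,onz(d["top"],p,8).round())
# flange: crops, enlarged
t=d["top"]["pixels"][140:220,285:410];s=d["scene"]["pixels"][180:290,300:435]
T=cv2.resize(t,(750,480),interpolation=cv2.INTER_CUBIC)
cv2.imwrite('pics/crop0.png',T[...,::-1])
E
```

```text
[470.  38.  58.] [array([472.7,  36.5,  52.2]), array([2.9, 2.9])]
[465. -37.  58.] [array([468.3, -39.8,  47.7]), array([2.2, 2.2])]
[ 461. -113.   58.] [array([ 463.7, -116.2,   49.8]), array([2.1, 2.1])]
blue [550. 272.   8.]
filt [409. 256.   8.]
bush [ 351. -210.    8.]
corner1 [450.  93.   8.]
corner2 [ 441. -172.    8.]
```

View pics/crop0.png

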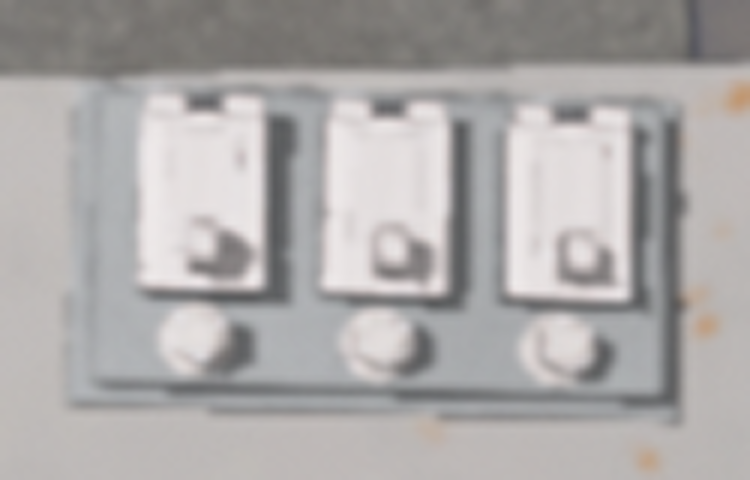

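The crop shows three hex heads, each with a capped pocket behind it, and the tabs near the caps' front edges. Bolts come out near (470,38), (466,-38) and (462,-115), and the block is turned about -2 to -3°. Next I move over it, fingers shut.

Emit:
step_arm([
  [[0.2,-0.8,0,0,0,0.35,0],[0.2,-0.8,0,0,0,0.35,0],[0.2,-0.8,0,0,0,0.35,0],[0.2,-0.8,0,0,0,0.35,0],[0.2,-0.8,0,0,0,0.35,0]],
])

```text
t: 0.72
ee_pos: [297.3, 372.6, 404.4]
orientation: [-0.444, -3.11, 0.001]
ft_force: [0.2, -0.3, -0.7]
width: 41.2
grasp_force: 0.0
```

Emit:
step_arm([
  [[0.2,-0.8,0,0,0,0.35,0],[0.2,-0.8,0,0,0,0.35,0],[0.2,-0.8,0,0,0,0.35,0],[0.2,-0.8,0,0,0,0.35,0],[0.2,-0.8,0,0,0,0.35,0]],
])

```text
t: 1.35
ee_pos: [347.2, 172.7, 404.6]
orientation: [-0.253, -3.131, 0.0]
ft_force: [1.0, 0.3, 0.6]
width: 0.6
grasp_force: 0.0
```

Emit:
step_arm([
  [[0.2,-0.8,0,0,0,0.35,0],[0.2,-0.8,0,0,0,0.35,0],[0.2,-0.8,0,0,0,0.35,0],[0.2,-0.8,0,0,0,0.35,0],[0,0,0,0,0,0,0]],
])

```text
t: 1.98
ee_pos: [387.6, 12.2, 404.6]
orientation: [0.108, 3.14, -0.0]
ft_force: [-0.8, 0.5, -0.9]
width: 0.5
grasp_force: 0.0
```

```bash
python3 - <<'E'
from workcell import readout,get_image,ctrl
import cv2,numpy as np,pickle
from h import *
o=readout.get_obs();print(o['t'],o['ee_pos'].round(1),o['orientation'].round(3),o['width'],o['ft_force'].round(1))
w=get_image("wrist");pickle.dump(w,open('w1.pkl','wb'))
E=w["extrinsics"];print((-E[:3,:3].T@E[:3,3]).round(),E[:3,:3].round(2).tolist())
cv2.imwrite('pics/w1.png',w["pixels"][...,::-1])
E
```

```text
1.975 [387.6  12.2 404.6] [ 0.108  3.14  -0.   ] 0.4872836046029073 [-0.8  0.5 -0.9]
[320.  16. 384.] [[0.07, 1.0, -0.0], [0.96, -0.07, 0.25], [0.25, -0.02, -0.97]]
```

View pics/w1.png

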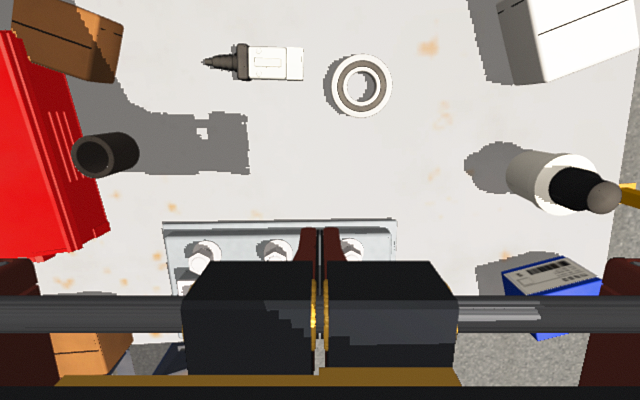

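The wrist view shows the bolts at about (204,252), (276,250) and (350,248), with the caps hidden behind the gripper (rows above 260). Tilting the tool forward will bring the caps into view, and I'll take two places.

Emit:
step_arm([
  [[0,-0.4,0,0,-1,0,0],[0,-0.4,0,0,-1,0,0],[0,0,0,0,-1,0,0],[0,0,0,0,-1,0,0],[0,0,0,0,-1,0,0]],
])

```text
t: 2.65
ee_pos: [386.9, -24.9, 404.5]
orientation: [0.089, 2.79, 0.017]
ft_force: [-0.9, 0.3, -0.0]
width: 0.7
grasp_force: 0.0
```

```bash
python3 - <<'E'
from workcell import get_image
import pickle
pickle.dump(get_image("wrist"),open('w2.pkl','wb'))
E
```

Emit:
step_arm([
  [[0,-0.6,0,0,0,0,0],[0,-0.6,0,0,0,0,0],[0,-0.6,0,0,0,0,0],[0,0,0,0,0,0,0],[0,0,0,0,0,0,0]],
])

```text
t: 3.32
ee_pos: [387.1, -115.1, 404.4]
orientation: [0.09, 2.793, 0.017]
ft_force: [1.3, -0.3, 0.4]
width: 0.4
grasp_force: 0.0
```

```bash
python3 - <<'E'
from workcell import get_image,readout
import pickle,cv2,numpy as np
w3=get_image("wrist");pickle.dump(w3,open('w3.pkl','wb'))
w2=pickle.load(open('w2.pkl','rb'))
print(readout.get_obs()['ee_pos'])
a=np.vstack([w["pixels"][0:260] for w in (w2,w3)]);cv2.imwrite('pics/w23.png',a[...,::-1])
E
```

```text
[ 387.12036601 -114.99376174  404.47255672]
```

View pics/w23.png

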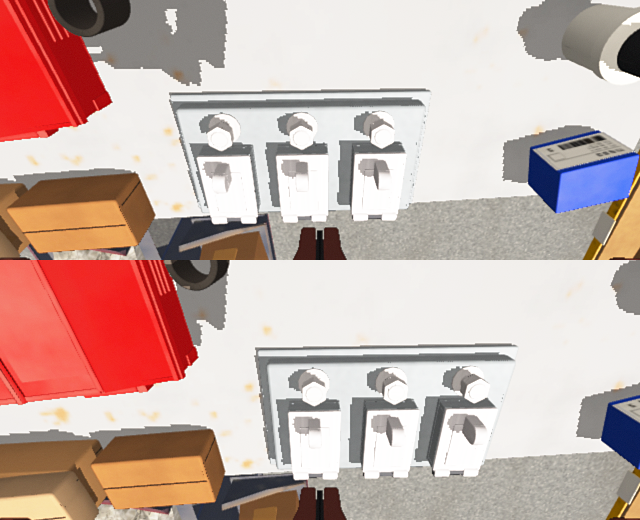

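Both views show all three heads and tabs: heads at about (221,133), (300,133) and (381,131) in the first, and (314,128), (395,128) and (475,126) in the second (subtracting 260). I'll enlarge to pick exact centres.

```bash
python3 - <<'E'
import pickle,cv2,numpy as np
out=[]
for n,x,y in(("w2",185,108),("w3",275,104)):
    w=pickle.load(open(n+'.pkl','rb'))["pixels"][y:y+95,x:x+230]
    w=cv2.convertScaleAbs(w,alpha=1.6,beta=-150)
    g=cv2.resize(w,None,fx=3,fy=3,interpolation=cv2.INTER_NEAREST)
    for i in range(0,230,10): cv2.line(g,(i*3,0),(i*3,3 if i%50 else 9),(255,0,0),1)
    for i in range(0,95,10): cv2.line(g,(0,i*3),(6,i*3),(255,0,0),1)
    out.append(g)
cv2.imwrite('pics/z23.png',np.vstack(out)[...,::-1])
E
```

```text
(no output)
```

View pics/z23.png

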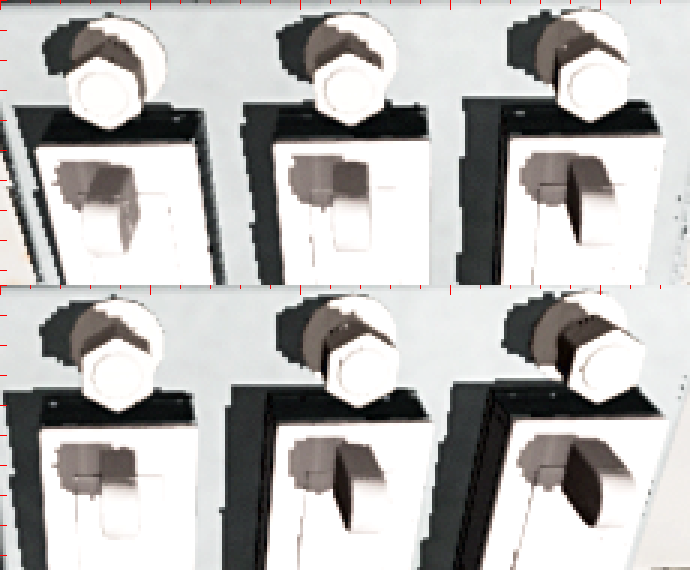

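Head-top centres and the tab features (bottom front edge, far silhouette of the round top) can be read from the enlarged pair. Next I triangulate them.

```bash
python3 - <<'E'
import pickle;from h import *
w2,w3=[pickle.load(open(n,'rb')) for n in('w2.pkl','w3.pkl')]
A=lambda p:(p[0]/3+185-.3,p[1]/3+108-.3)
B=lambda p:(p[0]/3+275-.3,(p[1]-285)/3+104-.3)
P=dict(boltR=((104,90),(118,374)),boltM=((349,89),(362,370)),boltL=((592,88),(606,366)),
 frontR=((113,168),(119,447)),frontM=((352,163),(352,443)),frontL=((584,157),(583,438)),
 farR=((102,255),(120,537)),farM=((352,250),(367,530)),farL=((598,244),(618,525)))
for k,(a,b) in P.items():
    a,b=A(a),B(b);x,e=tri([ray(w2,a),ray(w3,b)])
    z=58 if k[:4]=='bolt' else 57 if k[:5]=='front' else 84
    print(k,x.round(1),'res',round(e[0],1),'| onz',z,onz(w2,a,z).round(1)[:2],onz(w3,b,z).round(1)[:2])
for w in (w2,w3):print((-w['extrinsics'][:3,:3].T@w['extrinsics'][:3,3]).round())
E
```

```text
boltR [ 467.8 -117.6   55.9] res 0.4 | onz 58 [ 466.4 -116.9] [ 467.3 -117.6]
boltM [472.6 -40.1  55.4] res 0.0 | onz 58 [471.5 -39.9] [471.4 -40.7]
boltL [476.5  37.4  56.9] res 0.5 | onz 58 [476.6  37.2] [475.5  36.7]
frontR [ 491.8 -118.9   61.6] res 0.5 | onz 57 [ 494.8 -120.5] [ 493.6 -119.1]
frontM [499.5 -41.5  54.7] res 0.4 | onz 57 [498.7 -41.4] [497.8 -42.1]
frontL [503.9  36.5  53.2] res 0.2 | onz 57 [502.   35.8] [501.5  34.6]
farR [ 507.8 -120.1   89.5] res 0.0 | onz 84 [ 511.3 -122.1] [ 511.4 -120.3]
farM [513.4 -42.2  86.5] res 0.3 | onz 84 [515.4 -42.4] [514.7 -41.6]
farL [514.2  35.1  91. ] res 0.1 | onz 84 [519.   36.5] [518.8  38.8]
[330. -21. 362.]
[ 330. -111.  362.]
```

Heads are at R (467,-117), M (471.5,-40) and L (476,37), at z ≈ 56 (58 given), spaced about 77.5 mm (78 given), with yaw about -3.4°. Tab grips are about 36 mm behind the bolts: R (502.5,-120), M (507,-42), L (511.5,36). I tap the right bolt first.

Emit:
step_arm([
  [[0.3,0,-0.4,0,1,0,0],[0.3,0,-0.4,0,1,0,0],[0.3,0,-0.4,0,1,0,0],[0.3,0,-0.4,0,1,0,0],[0.34,-0.04,-0.4,0,1,0,0]],
])

```text
t: 4.0
ee_pos: [464.8, -116.6, 304.0]
orientation: [-0.099, -3.137, 0.0]
ft_force: [-0.1, 0.0, 0.6]
width: 0.4
grasp_force: 0.0
```

Emit:
step_arm([
  [[0,0,-0.4,0,0,0,0],[0,0,-0.4,0,0,0,0],[0,0,-0.25,0,0,0,0],[0,0,0,0,0,0,0],[0,0,0,0,0,0,0]],
])

```text
t: 4.62
ee_pos: [464.5, -117.8, 252.7]
orientation: [0.101, 3.139, -0.0]
ft_force: [-0.3, 0.2, -0.1]
width: 0.2
grasp_force: 0.0
```

Emit:
step_arm([
  [[0,0,-0.1,0,0,0,0],[0,0,-0.1,0,0,0,0],[0,0,-0.04,0,0,0,0],[0,0,-0.03,0,0,0,0],[0,0,0,0,0,0,0]],
])

```text
t: 5.25
ee_pos: [464.2, -118.0, 238.6]
orientation: [-0.102, -3.14, -0.0]
ft_force: [-0.2, -0.3, -0.6]
width: 0.6
grasp_force: 0.0
```

Emit:
step_arm([
  [[0,0,-0.02,0,0,0,0],[0,0,-0.02,0,0,0,0],[0,0,-0.02,0,0,0,0],[0,0,0,0,0,0,0],[0,0,0,0,0,0,0]],
])

```text
t: 5.88
ee_pos: [464.3, -118.0, 235.6]
orientation: [-0.102, -3.14, -0.0]
ft_force: [0.4, -0.4, -0.3]
width: 0.5
grasp_force: 0.0
```

Emit:
step_arm([
  [[0,0,-0.02,0,0,0,0],[0,0,-0.02,0,0,0,0],[0,0,-0.02,0,0,0,0],[0,0,-0.02,0,0,0,0],[0,0,-0.01,0,0,0,0]],
])

```text
t: 6.5
ee_pos: [464.4, -118.0, 233.1]
orientation: [0.101, 3.139, -0.0]
ft_force: [-8.6, 2.0, 36.2]
width: 0.4
grasp_force: 18.1
```

```bash
python3 - <<'E'
from workcell import get_image,readout
import pickle,cv2,numpy as np
print(readout.get_obs()['ft_force'])
s=get_image("scene")["pixels"];w=get_image("wrist")["pixels"]
a=cv2.resize(s[170:290,290:450],(640,480),interpolation=cv2.INTER_CUBIC)
cv2.imwrite('pics/s1.png',a[...,::-1])
E
```

```text
[-8.62834104  2.00484625 36.22818589]
```

View pics/s1.png

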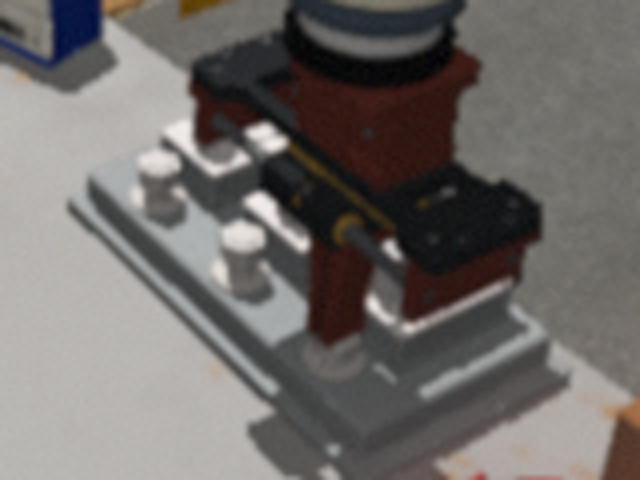

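The scene crop shows the closed fingers standing on the right head at about (333,355). Force rose to 36 N only at tip height 51 mm, which is where a loose bolt would stop at 7 mm. To verify, I lift, tilt back to the earlier viewpoint and compare.

Emit:
step_arm([
  [[0,0,0.4,0,0,0,0],[0,0,0.6,0,0,0,0.4],[-0.3,0,0.6,0,-1,0,0.4],[-0.3,0,0.6,0,-1,0,0.4],[-0.3,0,0.6,0,-1,0,0.4]],
])

```text
t: 7.22
ee_pos: [418.7, -117.9, 371.9]
orientation: [0.095, 2.929, 0.01]
ft_force: [0.2, 0.7, 0.8]
width: 34.5
grasp_force: 0.0
```

Emit:
step_arm([
  [[-0.3,0,0.3,0,-1,0,0.4],[-0.35,0.05,0.3,0,-1,0,0.4],[0,0,0,0,0,0,0.4],[0,0,0,0,0,0,0.4],[0,0,0,0,0,0,0.4]],
])

```text
t: 7.85
ee_pos: [387.3, -115.6, 400.6]
orientation: [0.09, 2.793, 0.016]
ft_force: [0.4, 0.2, 0.2]
width: 35.1
grasp_force: 0.0
```

```bash
python3 - <<'E'
from workcell import get_image,readout
import pickle,cv2,numpy as np
from h import *
o=readout.get_obs();print(o['ee_pos'].round(1),o['width'],o['ft_force'].round(1))
w=get_image("wrist");pickle.dump(w,open('w4.pkl','wb'))
for X in [(467,-117.3,58),(467,-117.3,51),(471.5,-40.3,58),(476,37,58)]: print(proj(w,np.array(X)).round(1))
w3=pickle.load(open('w3.pkl','rb'));out=[]
for q in(w3,w):
    c=proj(q,np.array((471.5,-60,60)));x,y=int(c[0])-100,int(c[1])-35;print(x,y)
    g=cv2.convertScaleAbs(q["pixels"][y:y+95,x:x+230],alpha=1.6,beta=-150)
    out.append(cv2.resize(g,None,fx=3,fy=3,interpolation=cv2.INTER_NEAREST))
cv2.imwrite('pics/z34.png',np.vstack(out)[...,::-1])
E
```

```text
[ 387.3 -115.6  400.6] 35.072960698850366 [0.4 0.2 0.2]
[315.1 134.7]
[315.  131.6]
[397.4 133.7]
[479.3 132.8]
275 99
276 101
```

View pics/z34.png

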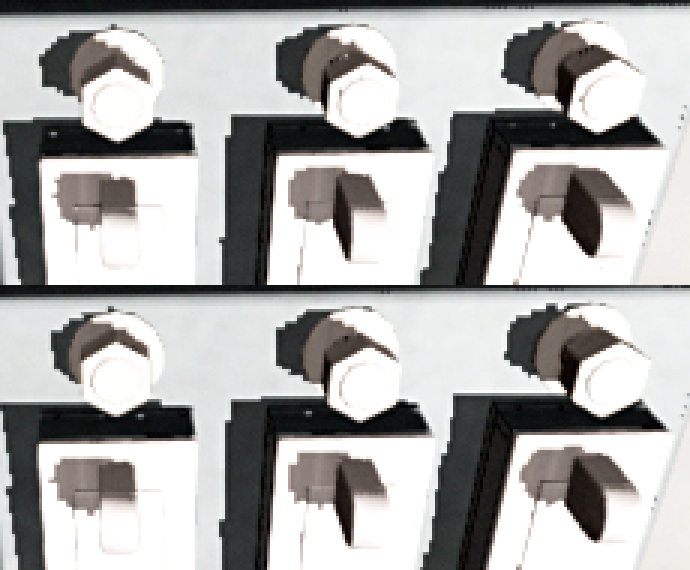

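The lower panel shows the right head (about (117,382)) sitting lower than before: its gap to the cap has grown by about 3 px, or about 7 mm, and its shadow is shorter. The middle and left heads are unchanged. So the right bolt is loose and is down. I grip its tab at about (503,-120,79) with the fingers about 35 mm open.

Emit:
step_arm([
  [[0.46,0,-0.3,0,1,0,0.4],[0.46,0,-0.4,0,1,0,0.4],[0.46,0,-0.4,0,1,0,0.4],[0.46,-0.04,-0.4,0,1,0,0.4],[0.46,-0.04,-0.4,0,1,0,0.4]],
])

```text
t: 8.52
ee_pos: [502.9, -119.4, 304.6]
orientation: [-0.101, -3.136, 0.0]
ft_force: [-0.2, -0.0, 0.1]
width: 35.4
grasp_force: 0.0
```

Emit:
step_arm([
  [[0,0,-0.1,0,0,0,0.4],[0,0,0,0,0,0,0.4],[0,0,0,0,0,0,0.4],[0,0,0,0,0,0,0.4],[0,0,0,0,0,0,0.4]],
])

```text
t: 9.15
ee_pos: [501.6, -119.6, 301.8]
orientation: [0.102, 3.139, -0.0]
ft_force: [0.4, -0.3, -0.1]
width: 34.9
grasp_force: 0.0
```

Emit:
step_arm([
  [[0.03,0,-0.3,0,0,0,0.4],[0,0,-0.3,0,0,0,0.4],[0,0,-0.3,0,0,0,0.4],[0,0,-0.2,0,0,0,0.4],[0,0,0,0,0,0,0.4]],
])

```text
t: 9.78
ee_pos: [502.9, -119.4, 245.0]
orientation: [-0.102, -3.138, -0.001]
ft_force: [0.6, -0.2, -0.7]
width: 34.9
grasp_force: 0.0
```

Emit:
step_arm([
  [[0,0,0,0,0,0,0.4],[0,0,0,0,0,0,0],[0,0,0,0,0,0,0],[0,0,0,0,0,0,0],[0,0,0,0,0,0,0]],
])

```text
t: 10.4
ee_pos: [503.4, -119.3, 246.5]
orientation: [0.101, 3.14, 0.0]
ft_force: [0.4, 4.1, 3.2]
width: 12.0
grasp_force: 30.0
```

The tab is gripped (12.0 mm, 30 N). Now I swing about the hinge axis, near (563,-123,54.5), with the tool turning along, 2° per row.

Emit:
step_arm([
  [[0.135,-0.01,0.04,0.03,0.5,0,0],[0.135,-0.01,0.035,0.03,0.5,0,0],[0.14,-0.01,0.03,0.03,0.5,0,0],[0.14,-0.01,0.025,0.03,0.5,0,0],[0.14,-0.01,0.02,0.03,0.5,0,0]],
])

```text
t: 11.02
ee_pos: [537.9, -121.5, 253.7]
orientation: [-0.096, -2.964, -0.008]
ft_force: [-0.0, 4.7, 1.0]
width: 11.4
grasp_force: 30.0
```

Emit:
step_arm([
  [[0.14,-0.01,0.02,0.03,0.5,0,0],[0.14,-0.01,0.01,0.03,0.5,0,0],[0.14,-0.01,0.005,0.03,0.5,0,0],[0.14,-0.01,0,0.03,0.5,0,0],[0.14,-0.01,-0.005,0.03,0.5,0,0]],
])

```text
t: 11.65
ee_pos: [572.9, -123.7, 254.9]
orientation: [-0.09, -2.789, -0.016]
ft_force: [0.9, 5.8, -1.1]
width: 12.0
grasp_force: 30.0
```

Emit:
step_arm([
  [[0.14,-0.01,-0.01,0.03,0.5,0,0],[0.14,-0.01,-0.015,0.03,0.5,0,0],[0.14,-0.01,-0.02,0.03,0.5,0,0],[0.14,-0.01,-0.025,0.03,0.5,0,0],[0.135,-0.01,-0.03,0.03,0.5,0,0]],
])

```text
t: 12.28
ee_pos: [607.6, -125.9, 249.8]
orientation: [-0.084, -2.614, -0.023]
ft_force: [0.4, 7.4, -0.0]
width: 11.9
grasp_force: 30.0
```

Emit:
step_arm([
  [[0.135,0,-0.03,0.03,0.5,0,0],[0.135,0,-0.035,0.03,0.5,0,0],[0.135,0,-0.04,0.03,0.5,0,0],[0.13,0,-0.045,0.03,0.5,0,0],[0.13,0,-0.05,0.03,0.5,0,0]],
])

```text
t: 12.9
ee_pos: [640.8, -127.1, 239.2]
orientation: [-0.078, -2.44, -0.024]
ft_force: [0.4, -1.8, -5.1]
width: 12.0
grasp_force: 30.0
```

Emit:
step_arm([
  [[0.13,-0.005,-0.055,0.03,0.5,0,0],[0.13,-0.005,-0.055,0.03,0.5,0,0],[0.125,-0.005,-0.06,0.03,0.5,0,0],[0.125,-0.005,-0.065,0.03,0.5,0,0],[0.12,-0.005,-0.07,0.03,0.5,0,0]],
])

```text
t: 13.52
ee_pos: [671.9, -128.8, 222.7]
orientation: [-0.073, -2.265, -0.028]
ft_force: [-1.9, -3.5, -11.3]
width: 11.9
grasp_force: 30.0
```

Emit:
step_arm([
  [[0,0,0,0,0,0,0],[0,0,0,0,0,0,0],[0,0,0,0,0,0,0],[0,0,0,0,0,0,0],[0,0,0,0,0,0,0]],
])

```text
t: 14.15
ee_pos: [671.6, -128.8, 223.2]
orientation: [-0.073, -2.268, -0.028]
ft_force: [-1.5, -5.5, -15.2]
width: 12.1
grasp_force: 30.0
```

```bash
python3 - <<'E'
from workcell import get_image
import cv2,numpy as np
s=get_image("scene")["pixels"];t=get_image("top")["pixels"]
a=cv2.resize(s[150:290,270:450],(600,467),interpolation=cv2.INTER_CUBIC)
cv2.imwrite('pics/end.png',a[...,::-1])
E
```

```text
(no output)
```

View pics/end.png

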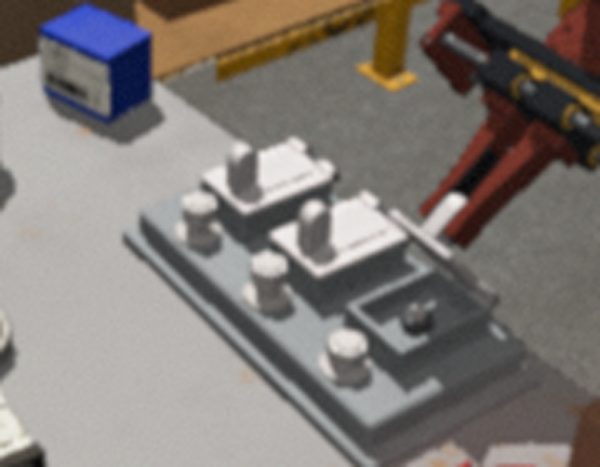

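The picture shows the right cap open about 50° with its tab in the fingers (around (455,215)). The right bolt (345,350) is sunk and the other two caps are shut. Handing in now.

```bash
python3 -c "
from workcell import ctrl
print(ctrl.close_job())"
```

```text
the job is handed in; nothing more can be done
None
```

The right-hand bolt was the loose one: I pushed it down about 7 mm, swung its cap open to about 50°, and handed the job in with the gripper holding it there and the other two caps shut.

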